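# Find the loose hinge bolt and hold its vessel cover open

## Task

One of the three brass hinge bolts on the vessel station has worked loose. Tap them one after the other from the robot's left to its right, pressing each firmly enough from above to feel whether it gives and pushing the loose one fully down; then lift the cover of the vessel whose bolt gave by its blue handle, to about 45 degrees or more, and finish while still holding it open and still. Leave the other two covers shut and everything else where it is.

Things in the scene. Friction and masses are not known exactly. Their poses are not given: they have to be found in the camera images.
- station: Fixed vessel station, grey base, teal top plate, 240 x 370 x 70 mm. Origin under its centre; x away from the robot, y to the robot's left along the three vessels: left (y +110 mm), middle (0), right (-110 mm). Each has a brass bolt at x +70 mm (far side), the cover's hinge at x +32 mm and the white cover centred at x -25 mm. Its place and turn (up to 0.25 rad) vary.
- bolttop_left (a point): Centre of the flat top of the left brass bolt: round head, diameter 28 mm, 14 mm high, top 26 mm above the plate. All stand equally proud at the start; one of the three, any, is loose and looks no different. A tight bolt gives under 1.5 mm when pressed; the loose one slides down 10 mm under about 2 N, stops hard and stays down.
- bolt_left (a joint): How far the left bolt has been pushed down, in m: 0 at the start, 0.010 fully down.
- grip_left (a point): Centre of the left cover's handle: a blue round bar, diameter 16 mm, 36 mm long, along the station's y (parallel to the hinge), on a central post 10 mm thick, axis 30 mm above the cover. Cover shut: at station x -48 mm, 114 mm above the table. It can be pinched by its two ends (fingers closing along y) and then turns between the pads as the cover swings.
- hinge_left (a point): On the hinge axis of the left cover, in its middle; the axis runs along the station's y, 88 mm above the table. The handle's axis is 80 mm nearer the robot and 26 mm higher when the cover is shut.
- cover_left (a joint): Opening angle of the left cover, in rad: 0 shut, grows as its near edge swings up and away from the robot, stop at 1.2. White disc, diameter 84 mm, 8 mm thick, about 0.16 kg in all; it falls shut from any angle when let go.
- bolttop_middle (a point): Centre of the flat top of the middle brass bolt: round head, diameter 28 mm, 14 mm high, top 26 mm above the plate. All stand equally proud at the start; one of the three, any, is loose and looks no different. A tight bolt gives under 1.5 mm when pressed; the loose one slides down 10 mm under about 2 N, stops hard and stays down.
- bolt_middle (a joint): How far the middle bolt has been pushed down, in m: 0 at the start, 0.010 fully down.
- grip_middle (a point): Centre of the middle cover's handle: a blue round bar, diameter 16 mm, 36 mm long, along the station's y (parallel to the hinge), on a central post 10 mm thick, axis 30 mm above the cover. Cover shut: at station x -48 mm, 114 mm above the table. It can be pinched by its two ends (fingers closing along y) and then turns between the pads as the cover swings.
- hinge_middle (a point): On the hinge axis of the middle cover, in its middle; the axis runs along the station's y, 88 mm above the table. The handle's axis is 80 mm nearer the robot and 26 mm higher when the cover is shut.
- cover_middle (a joint): Opening angle of the middle cover, in rad: 0 shut, grows as its near edge swings up and away from the robot, stop at 1.2. White disc, diameter 84 mm, 8 mm thick, about 0.16 kg in all; it falls shut from any angle when let go.
- bolttop_right (a point): Centre of the flat top of the right brass bolt: round head, diameter 28 mm, 14 mm high, top 26 mm above the plate. All stand equally proud at the start; one of the three, any, is loose and looks no different. A tight bolt gives under 1.5 mm when pressed; the loose one slides down 10 mm under about 2 N, stops hard and stays down.
- bolt_right (a joint): How far the right bolt has been pushed down, in m: 0 at the start, 0.010 fully down.
- grip_right (a point): Centre of the right cover's handle: a blue round bar, diameter 16 mm, 36 mm long, along the station's y (parallel to the hinge), on a central post 10 mm thick, axis 30 mm above the cover. Cover shut: at station x -48 mm, 114 mm above the table. It can be pinched by its two ends (fingers closing along y) and then turns between the pads as the cover swings.
- hinge_right (a point): On the hinge axis of the right cover, in its middle; the axis runs along the station's y, 88 mm above the table. The handle's axis is 80 mm nearer the robot and 26 mm higher when the cover is shut.
- cover_right (a joint): Opening angle of the right cover, in rad: 0 shut, grows as its near edge swings up and away from the robot, stop at 1.2. White disc, diameter 84 mm, 8 mm thick, about 0.16 kg in all; it falls shut from any angle when let go.
- stopper_front: Green stopper, diameter 24 mm, 17 mm high, standing on the station's plate near its front edge between the left and middle covers. Origin under its centre. Not part of the job.
- stopper_back: Orange stopper, diameter 24 mm, 17 mm high, standing on the plate between the middle and right covers, beside the hinges. Origin under its centre. Not part of the job.
- amber_bottle: Amber bottle, diameter 64 mm, 130 mm high, on the table to the left of the station. Origin under its centre. Not part of the job.
- beaker: Glass beaker, diameter 70 mm, 85 mm high, on the table to the right. Origin under its centre. Not part of the job.
- spatula: Spatula, 200 mm long, lying on the table to the right, near the robot. Origin at its middle. Not part of the job.
- screwdriver: Screwdriver, 190 mm long, lying on the table to the left. Origin at its middle. Not part of the job.
- stopper_tray: White open tray, 110 x 150 x 35 mm, on the table to the right. Origin under its centre. Not part of the job.

How it is judged (in metres and radians):
On the way, in this order (a step that is already met when the one before it is completed fails the run):
1. the left bolt is tapped (pressed with more than 1.5 N) (contact force between the fingers and bolt_left above 1.5 N), for 0.02 s.
2. the middle bolt is tapped (pressed with more than 1.5 N) (contact force between the fingers and bolt_middle above 1.5 N), for 0.02 s.
3. the right bolt is tapped (pressed with more than 1.5 N) (contact force between the fingers and bolt_right above 1.5 N), for 0.02 s.
4. the cover whose bolt gave way is lifted by the fingers past 0.65 rad, the others shut (((value of joint bolt_left above 0.006 m and value of joint cover_left above 0.65 rad and contact force between the fingers and cover_left above 0.3 N and value of joint each of cover_middle, cover_right below 0.1 rad) or (value of joint bolt_middle above 0.006 m and value of joint cover_middle above 0.65 rad and contact force between the fingers and cover_middle above 0.3 N and value of joint each of cover_left, cover_right below 0.1 rad) or (value of joint bolt_right above 0.006 m and value of joint cover_right above 0.65 rad and contact force between the fingers and cover_right above 0.3 N and value of joint each of cover_left, cover_middle below 0.1 rad))), for 0.3 s.
At the end, for the whole second after the job is handed in: The loose bolt is pushed down (more than 6 mm), its cover stands more than 0.65 rad (37 degrees) open, carried by the fingers and still (under 0.15 rad/s), and the other two covers are shut (under 0.1 rad) (((value of joint bolt_left above 0.006 m and value of joint cover_left above 0.65 rad and contact force between the fingers and cover_left above 0.3 N and value of joint each of cover_middle, cover_right below 0.1 rad) or (value of joint bolt_middle above 0.006 m and value of joint cover_middle above 0.65 rad and contact force between the fingers and cover_middle above 0.3 N and value of joint each of cover_left, cover_right below 0.1 rad) or (value of joint bolt_right above 0.006 m and value of joint cover_right above 0.65 rad and contact force between the fingers and cover_right above 0.3 N and value of joint each of cover_left, cover_middle below 0.1 rad)) and velocity of joint cover_left between -0.15 and 0.15 rad/s and velocity of joint cover_middle between -0.15 and 0.15 rad/s and velocity of joint cover_right between -0.15 and 0.15 rad/s); the arm keeps its last pose, push and grip.
It fails at once if a cover is lifted (past 0.25 rad) though its bolt has not given way ((value of joint cover_left above 0.25 rad and value of joint bolt_left below 0.006 m) or (value of joint cover_middle above 0.25 rad and value of joint bolt_middle below 0.006 m) or (value of joint cover_right above 0.25 rad and value of joint bolt_right below 0.006 m)).
It fails at once if a stopper, the bottle, beaker, spatula, screwdriver or tray is moved by more than 30 mm (distance of any of stopper_front, stopper_back, amber_bottle, beaker, spatula, screwdriver, stopper_tray from where it was at the start of the episode above 0.03 m).
It also fails if it takes over 48 s, if anything falls off the work surface, if the arm or the gripper's body presses on something with over 40 N, if the wrist force passes 120 N, or if a joint passes its speed limit or range.

## Robot

A 7-joint arm with a two-finger parallel gripper is mounted at the origin on the work surface. World frame = base frame: x ahead of the robot, y to its left, z up, the work surface at z = 0. Lengths are in m, angles in degrees, forces in N, time in s.
With the tool pointing down it reaches from about 0.425 to 0.925 m from the base axis. Payload 6.8 kg.
Tool frame: the origin (TCP) lies midway between the tips of the shut fingers; the grasp point (between the pads) lies 19 mm behind it (ctrl.grasp_offset is the distance from the TCP to the grasp point, in m); z points along the fingers, y is the line along which they close (so a half turn about z gives the same grasp; the last joint's range is limited). The gripper opens to 88 mm and grips with 3 to 60 N. Pads are 20 mm wide; open, the fingers measure 115 mm over their backs; the gripper's body (75 mm by 178 mm) begins 61 mm behind the grasp point.
Start: joints at [57.405, 27.33, 1.283, 89.118, -0.659, 63.558, -4.761], TCP at [0.3, -0.605, 0.195] pointing down, gripper open.
Joint ranges: [-169.35, 169.35], [-19.33, 120.38], [-80.79, 83.38], [13.8, 139.57], [-78.32, 258.32], [9.67, 109.79], [-169.56, 169.56]. Speed limits (degrees/s): [136.94, 136.94, 180, 180, 180, 180, 180].

## Interface

Orientations are given as a 3x3 rotation matrix whose columns are the frame's x, y, z axes.
In Python, from station import ctrl gives the robot as it stands.
- The arm moves only by the tool move_arm, never from a script. Its argument "plan" is one flat list of numbers, 6 for each row, row after row: the shift along the tool's x, y, z normalised to -1 to 1, where 1 is 15 cm, then the turn, a rotation vector about the tool's x, y, z normalised to -1 to 1, where 1 is 360 degrees. In form: [tx, ty, tz, wx, wy, wz, tx, ty, tz, wx, wy, wz, ...]. A call has 1 to 12 rows; each row is the pose to reach, as a shift and turn from the pose commanded when the call began, along the tool's axes at that moment, turning the shorter way round; what a row does not reach only later rows make up. A row lasts 1/12 s, in which the tool goes at most 41.7 mm and 7.16 degrees, less where a joint would pass 70% of its speed; a pose out of reach is approached as far as the arm can. A call with a number of a shift or a turn outside -1 to 1 is refused whole. A call with a gripper value outside its range is refused whole. "gripper" is the finger opening in mm, from 0 to 87.8, set as the call begins (left out, the last holds). The fingers move at their own pace and stop on an object; the grip force is fixed at half the most. Time passes only in rows, so rows that repeat a pose let the fingers close. It gives the time, the measured TCP pose, the force, the opening and the grip force at its end, in the units of the state.
- ctrl.get_state(): the state, without advancing time (a new reading comes with each control period).
- ctrl.snapshot(name): name is "scene" or "side" or "wrist"; returns (picture, depth): 480x640x3 uint8, red, green, blue; 480x640 float32, m along the optical axis (not along the pixel's ray), 0 where there is no reading.
- ctrl.camera_info(name): a dict with "intrinsics" (3x3 intrinsics, pixels), "D" ([k1, k2, p1, p2, k3] as OpenCV has them; the pictures are not rectified), "position" and "orientation" of the camera in the world. Camera axes: x right, y down, z forward; pixel columns grow to the right and rows downward; lengths in m; the calibration is good to about 2 mm. A picture is of the moment at which its call begins: read the wrist's pose just before it. camera_info takes no time and is no camera call; for the wrist camera it gives the pose at the moment of the call.
- ctrl.finish_job(): hands the job in; it is judged then, once.
Trained networks look in the newest picture that a camera, given by its name, has taken for a name from the list of things; names that differ only in an ending like _2 or _b are one class to them, and where a whole thing is asked for, a point or a joint stands for the part that bears it (a point fixed in the world has none). Each returns a list of dicts, best first, with "p" (0 to 1); they miss things now and then, are a little off and sometimes report something else, mostly with a low value. They report only what shows in the picture. A call takes as long as a camera call.
- ctrl.search_frame(camera, thing): "bbox" ([left, top, width, height] in pixels, round what is visible of it).
- ctrl.tip_of(camera, thing): "centre" ([row, column] in pixels: a listed point, or the origin of a listed thing).
The state is a dict: "time": time; "q": joint angles; "qd": joint speeds; "effort": joint torques, N m; "eef_pos": TCP position; "tool_rot": TCP orientation; "wrist_force": force on the tool from outside, world axes, zero at the start; "ft_torque": the same for the moment, N m; "grip_width": finger opening in m; "gripper_force": force on a finger pad.
Only numpy, scipy, OpenCV 4.12 (cv2) and the standard library are available. Lean on these libraries where they do the work, as an engineer would, in place of code of your own. Each camera call takes 0.05 s, during which the arm holds its last target. There are 200 camera calls.

## Working session

There is one attempt and no reset: what is moved stays moved. The work goes in short steps, Python scripts to look and compute and a tool call to move; the robot and the scene stay as the last step left them, time stands still between calls to the robot, and variables do not carry over. Pictures are saved under pics/ and viewed, at most 10 in all, crops included, and the job is handed in when it is done.

Besides the shell and the picture viewer there is one more tool, called by a JSON object that holds its "method" and its "body", one argument or row to a line. move_arm: Moves the arm, as the interface text tells. Scaled input: -1 to 1 covers 15 cm each way for a shift and 360 degrees each way for a turn. Its arguments: {"type":"object","properties":{"plan":{"type":"array","items":{"type":"number","minimum":-1,"maximum":1}},"gripper":{"type":"number"}},"required":["plan"]}

```bash
mkdir -p pics; cat > h.py <<'E'
import numpy as np, cv2
from station import ctrl
def cam(c):
    i=ctrl.camera_info(c); return [np.array(i[k],float) for k in("intrinsics","D","position","orientation")]
def ray(C,rc):
    K,D,p,R=C; u=cv2.undistortPoints(np.array([[[rc[1],rc[0]]]],float),K,D)[0,0]
    d=np.asarray(R).reshape(3,3)@np.array([u[0],u[1],1.]); return p,d
def atz(C,rc,z):
    p,d=ray(C,rc); return p+d*(z-p[2])/d[2]
def tri(obs):
    A=np.zeros((3,3));b=np.zeros(3)
    for p,d in obs:
        d=d/np.linalg.norm(d);M=np.eye(3)-np.outer(d,d);A+=M;b+=M@p
    return np.linalg.solve(A,b)
E
python3 - <<'E'
from h import *
names=[a+"_"+b for a in("bolttop","grip","hinge") for b in("left","middle","right")]
obs={n:[] for n in names}
for c in("scene","side"):
    im,d=ctrl.snapshot(c); C=cam(c)
    cv2.imwrite(f"pics/{c}0.png",im[:,:,::-1]); print(c,C[2])
    for n in names:
        r=ctrl.tip_of(c,n)
        if r:
            print(n,[(np.round(x["centre"]),round(x["p"],2)) for x in r[:2]]); obs[n].append(ray(C,r[0]["centre"]))
            z={'b':.096,'g':.114,'h':.088}[n[0]]; print('   atz',atz(C,r[0]["centre"],z).round(4))
for n in names:
    if len(obs[n])==2: print(n,tri(obs[n]).round(4))
s=ctrl.get_state();print(s["time"],s["wrist_force"],s["tool_rot"])
E
```

```text
scene [ 1.20637788 -0.28075065  0.86174433]
bolttop_left [(array([268., 396.]), 0.61)]
   atz [0.6078 0.1331 0.096 ]
bolttop_middle [(array([273., 349.]), 0.5)]
   atz [0.5859 0.0338 0.096 ]
bolttop_right [(array([284., 296.]), 0.46), (array([206., 445.]), 0.46)]
   atz [ 0.5755 -0.0799  0.096 ]
grip_left [(array([223., 383.]), 0.75)]
   atz [0.4883 0.1605 0.114 ]
grip_middle [(array([279., 322.]), 0.71), (array([230., 332.]), 0.56)]
   atz [ 0.5951 -0.0314  0.114 ]
grip_right [(array([240., 283.]), 0.65)]
   atz [ 0.4592 -0.0689  0.114 ]
hinge_left [(array([256., 394.]), 0.86), (array([206., 443.]), 0.3)]
   atz [0.5694 0.1489 0.088 ]
hinge_middle [(array([263., 341.]), 0.92), (array([231., 336.]), 0.75)]
   atz [0.5459 0.0319 0.088 ]
hinge_right [(array([277., 296.]), 0.86)]
   atz [ 0.5506 -0.0711  0.088 ]
side [0.39025343 0.71267737 0.91723427]
bolttop_left [(array([269., 250.]), 0.47)]
   atz [0.6066 0.1443 0.096 ]
bolttop_middle [(array([227., 269.]), 0.65), (array([148., 332.]), 0.17)]
   atz [0.5931 0.0222 0.096 ]
bolttop_right [(array([197., 286.]), 0.48)]
   atz [ 0.5749 -0
[... 275 characters left out ...]
atz [0.5667 0.1483 0.088 ]
hinge_middle [(array([236., 284.]), 0.73)]
   atz [0.5563 0.0365 0.088 ]
hinge_right [(array([201., 299.]), 0.74)]
   atz [ 0.5449 -0.0763  0.088 ]
bolttop_left [0.6061 0.1378 0.0901]
bolttop_middle [0.5916 0.03   0.1042]
bolttop_right [ 0.5749 -0.0793  0.0946]
grip_left [0.486  0.1591 0.1145]
grip_middle [ 0.5048 -0.0074  0.0222]
grip_right [ 0.4604 -0.0649  0.1087]
hinge_left [0.5677 0.1488 0.0873]
hinge_middle [0.5527 0.0335 0.0899]
hinge_right [ 0.547  -0.0727  0.0881]
1.0 [ 0.18597716 -0.38863278  0.19822497] [[ 8.95707299e-01  4.44644165e-01 -1.09637409e-06]
 [ 4.44644165e-01 -8.95707299e-01 -3.15328307e-05]
 [-1.50029195e-05  2.77566903e-05 -1.00000000e+00]]
```

```bash
cat >> h.py <<'E'
LX={'b':.07,'g':-.048,'h':.032}; LY={'left':.11,'middle':0,'right':-.11}; LZ={'b':.096,'g':.114,'h':.088}
from scipy.optimize import least_squares
def fit(P):  # P list of (name, xy)
    m=np.array([[LX[n[0]],LY[n.split('_')[1]]] for n,_ in P]); w=np.array([q[:2] for _,q in P])
    def pr(v): c,s=np.cos(v[2]),np.sin(v[2]); return m@np.array([[c,s],[-s,c]])+v[:2]
    r=least_squares(lambda v:(pr(v)-w).ravel(),[.53,.04,0],loss='soft_l1',f_scale=.004)
    return r.x,(pr(r.x)-w)
def world(v,x,y): c,s=np.cos(v[2]),np.sin(v[2]); return np.array([v[0]+c*x-s*y,v[1]+s*x+c*y])
E
python3 - <<'E'
from h import *
P=[("bolttop_left",[.6061,.1378]),("bolttop_middle",[.5916,.03]),("bolttop_right",[.5749,-.0793]),("grip_left",[.486,.1591]),("grip_right",[.4604,-.0649]),("grip_middle",[.4842,.0546]),("hinge_left",[.5677,.1488]),("hinge_middle",[.5527,.0335]),("hinge_right",[.547,-.0727])]
v,r=fit(P);print(v,r.round(3).tolist())
for x in(.07,-.048):
  for y in(.11,0,-.11):print(x,y,world(v,x,y).round(4))
C=cam("wrist");s=ctrl.get_state();print(C[2]-s["eef_pos"],C[3],C[0]);print(s["eef_pos"])
T=s["tool_rot"];print("cam in tool",np.array(T).T@(C[2]-np.array(s["eef_pos"])))
a=cv2.imread("pics/scene0.png");cv2.imwrite("pics/scene0c.png",a)
E
```

```text
[ 0.52243341  0.04032847 -0.12961737] [[-0.0, 0.003], [0.0, 0.001], [0.003, 0.002], [0.003, -0.003], [0.0, 0.002], [-0.009, -0.008], [0.001, -0.004], [0.001, 0.003], [-0.007, -0.0]]
0.07 0.11 [0.6061 0.1404]
0.07 0 [0.5918 0.0313]
0.07 -0.11 [ 0.5776 -0.0778]
-0.048 0.11 [0.4891 0.1556]
-0.048 0 [0.4748 0.0465]
-0.048 -0.11 [ 0.4606 -0.0625]
[0.05855458 0.02813161 0.18883306] [[ 4.43320209e-01 -8.69467628e-01 -2.17929428e-01]
 [-8.96362872e-01 -4.30259693e-01 -1.06818530e-01]
 [-8.90994625e-04  2.42698661e-01 -9.70101317e-01]] [[378.67551578   0.         317.68597294]
 [  0.         378.67551578 242.35527277]
 [  0.           0.           1.        ]]
[ 0.30014428 -0.60462849  0.19546379]
cam in tool [ 0.06495349  0.00084351 -0.18883401]
```

View pics/scene0.png

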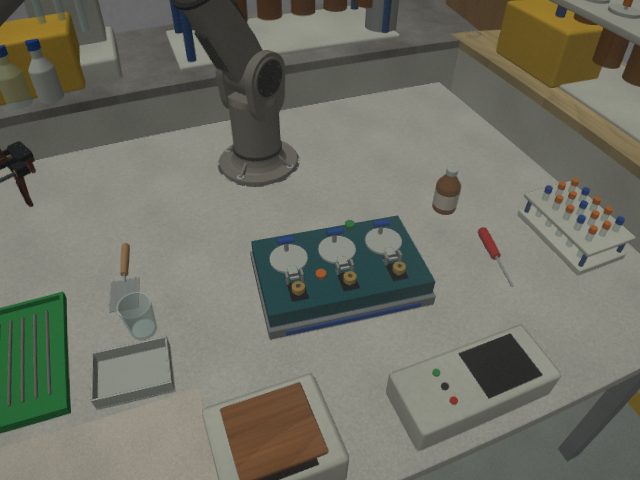

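{"method": "move_arm", "body": {
  "plan": [1,-0.88,-0.36,0,0,0.094,1,-0.88,-0.36,0,0,0.094,1,-0.88,-0.36,0,0,0.094,1,-0.88,-0.36,0,0,0.094,1,-0.88,-0.36,0,0,0.094,1,-0.88,-0.36,0,0,0.094],
  "gripper": 0
}}

```text
time: 1.5
eef_pos: [0.3816, -0.4125, 0.2519]
tool_rot: [[0.992, -0.124, 0.005], [-0.125, -0.992, 0.001], [0.005, -0.002, -1.0]]
wrist_force: [-0.2, -0.5, 0.9]
grip_width: 0.0512
gripper_force: 0.0
```

{"method": "move_arm", "body": {
  "plan": [0.3,-1,0,0,0,0,0.3,-1,0,0,0,0,0.3,-1,0,0,0,0,0.3,-1,0,0,0,0]
}}

```text
time: 1.83
eef_pos: [0.4411, -0.2736, 0.2498]
tool_rot: [[0.992, -0.127, 0.001], [-0.127, -0.992, 0.001], [0.001, -0.001, -1.0]]
wrist_force: [0.1, -0.6, 0.6]
grip_width: 0.0247
gripper_force: 0.0
```

{"method": "move_arm", "body": {
  "plan": [0.3,-1,0,0,0,0,0.3,-1,0,0,0,0,0.3,-1,0,0,0,0,0.3,-1,0,0,0,0]
}}

```text
time: 2.17
eef_pos: [0.5051, -0.1304, 0.2498]
tool_rot: [[0.992, -0.126, 0.001], [-0.126, -0.992, 0.001], [0.001, -0.001, -1.0]]
wrist_force: [0.7, -0.6, -0.4]
grip_width: 0.0008
gripper_force: 0.0
```

{"method": "move_arm", "body": {
  "plan": [0.3,-1,0,0,0,0,0.3,-1,0,0,0,0,0.3,-1,0,0,0,0,0.3,-1,0,0,0,0,0.3,-1,0,0,0,0,0.3,-1,0,0,0,0]
}}

```text
time: 2.67
eef_pos: [0.5683, 0.011, 0.2492]
tool_rot: [[0.992, -0.125, -0.0], [-0.125, -0.992, 0.0], [-0.0, -0.0, -1.0]]
wrist_force: [0.6, -0.1, 0.5]
grip_width: 0.0005
gripper_force: 0.0
```

```bash
cat > look.py <<'E'
from h import *
import sys
im,d=ctrl.snapshot("wrist"); C=cam("wrist")
cv2.imwrite(f"pics/{sys.argv[1]}.png",im[:,:,::-1])
P=[]
for a in("bolttop","grip","hinge"):
  for b in("left","middle","right"):
    n=a+"_"+b; r=ctrl.tip_of("wrist",n)
    for x in r[:1]:
        q=atz(C,x["centre"],LZ[a[0]]); rr,cc=np.round(x["centre"]).astype(int)
        p,dd=ray(C,x["centre"]); dz=d[rr,cc]; z3=(p+dd*dz)[2] if dz>0 else 0
        print(n,np.round(x["centre"]),round(x["p"],2),q.round(4),"depth z",round(float(z3),4)); P.append((n,q))
v,r=fit(P);print(v.round(4),r.round(4).tolist())
for x in(.07,-.048):
  for y in(.11,0,-.11):print(x,y,world(v,x,y).round(4))
s=ctrl.get_state();print(s["time"],s["eef_pos"],s["wrist_force"]);print(np.round(s["tool_rot"],4))
np.save("v.npy",v)
E
python3 look.py w1
```

```text
bolttop_left [200. 172.] 0.92 [0.6045 0.1368 0.096 ] depth z 0.0937
bolttop_middle [198. 294.] 0.79 [0.5915 0.0262 0.096 ] depth z 0.0962
bolttop_right [198. 418.] 0.78 [ 0.5771 -0.085   0.096 ] depth z 0.0975
grip_left [329. 174.] 0.7 [0.4865 0.1556 0.114 ] depth z 0.1205
grip_middle [226. 351.] 0.47 [ 0.5634 -0.0211  0.114 ] depth z 0.0868
hinge_left [233. 182.] 0.56 [0.5717 0.1373 0.088 ] depth z 0.089
hinge_middle [237. 295.] 0.61 [0.5536 0.0313 0.088 ] depth z 0.0903
hinge_right [234. 409.] 0.78 [ 0.5429 -0.0769  0.088 ] depth z 0.0904
[ 0.5232  0.0343 -0.1198] [[0.0014, -0.0017], [0.0012, -0.0003], [0.0024, 0.0017], [0.0022, -0.0064], [-0.0879, 0.0611], [-0.0036, 0.0024], [0.0014, -0.0008], [-0.0011, -0.0018]]
0.07 0.11 [0.6058 0.1351]
0.07 0 [0.5927 0.0259]
0.07 -0.11 [ 0.5795 -0.0833]
-0.048 0.11 [0.4887 0.1492]
-0.048 0 [0.4755 0.04  ]
-0.048 -0.11 [ 0.4624 -0.0692]
3.1667 [0.56787728 0.00843877 0.24958628] [ 0.32925491 -0.45475752 -1.33466757]
[[ 9.915e-01 -1.304e-01  2.000e-04]
 [-1.304e-01 -9.915e-01 -1.000e-04]
 [ 2.000e-04  1.000e-04 -1.000e+00]]
```

View pics/w1.png

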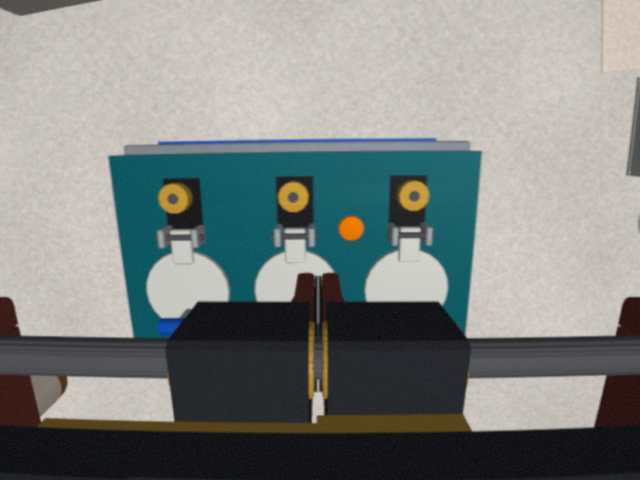

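{"method": "move_arm", "body": {
  "plan": [0.136,-0.885,0.6,0,0,0,0.136,-0.885,0.6,0,0,0,0.136,-0.885,0.6,0,0,0,0.136,-0.885,0.6,0,0,0,0.136,-0.885,0.6,0,0,0,0.136,-0.885,0.97,0,0,0,0.136,-0.885,0.97,0,0,0,0.136,-0.885,0.97,0,0,0,0.136,-0.885,0.97,0,0,0]
}}

```text
time: 3.92
eef_pos: [0.6051, 0.1375, 0.1038]
tool_rot: [[0.992, -0.13, -0.001], [-0.13, -0.992, -0.0], [-0.001, 0.001, -1.0]]
wrist_force: [0.4, -0.4, 0.1]
grip_width: 0.0004
gripper_force: 0.0
```

```bash
python3 - <<'E'
from h import *
im,d=ctrl.snapshot("wrist"); C=cam("wrist"); cv2.imwrite("pics/w2.png",im[:,:,::-1])
for n in("bolttop_left",):
    for x in ctrl.tip_of("wrist",n)[:3]: print(n,x,atz(C,x["centre"],.096))
s=ctrl.get_state();print(s["time"],s["eef_pos"],s["wrist_force"])
E
```

```text
bolttop_left {'centre': [272.4, 311.8], 'p': 0.88} [0.60533942 0.14023528 0.096     ]
4.0167 [0.60661839 0.13800355 0.10569206] [ 0.79418566  0.96632648 -0.41831895]
```

View pics/w2.png

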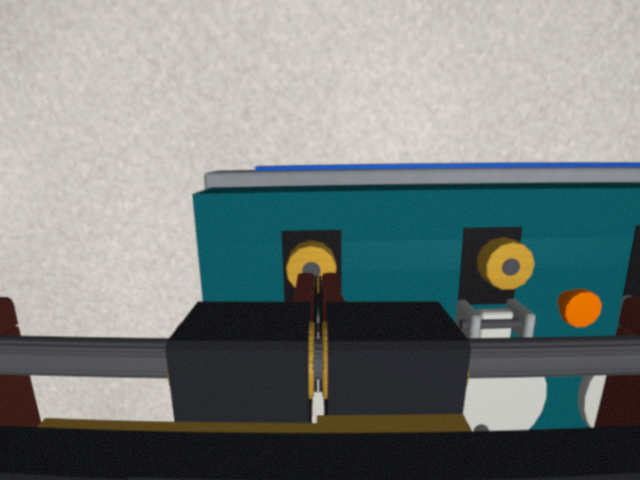

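{"method": "move_arm", "body": {
  "plan": [0,-0.01,0.03,0,0,0,0,-0.01,0.05,0,0,0,0,-0.01,0.067,0,0,0,0,-0.01,0.067,0,0,0]
}}

```text
time: 4.35
eef_pos: [0.6054, 0.1395, 0.0937]
tool_rot: [[0.992, -0.129, -0.0], [-0.129, -0.992, -0.0], [-0.0, 0.0, -1.0]]
wrist_force: [0.8, 0.2, 0.2]
grip_width: 0.0005
gripper_force: 0.0
```

{"method": "move_arm", "body": {
  "plan": [0,0,0.01,0,0,0,0,0,0.02,0,0,0,0,0,0.02,0,0,0]
}}

```text
time: 4.6
eef_pos: [0.6054, 0.1395, 0.0906]
tool_rot: [[0.992, -0.129, -0.0], [-0.129, -0.992, -0.0], [-0.0, 0.0, -1.0]]
wrist_force: [-0.2, -0.7, 0.8]
grip_width: 0.0004
gripper_force: 0.0
```

{"method": "move_arm", "body": {
  "plan": [0,0,0.01,0,0,0,0,0,0.02,0,0,0,0,0,0.02,0,0,0]
}}

```text
time: 4.85
eef_pos: [0.6054, 0.1395, 0.0875]
tool_rot: [[0.992, -0.129, -0.0], [-0.129, -0.992, -0.0], [-0.0, 0.0, -1.0]]
wrist_force: [0.5, -0.1, -0.2]
grip_width: 0.0007
gripper_force: 0.0
```

```bash
python3 - <<'E'
from h import *
im,d=ctrl.snapshot("wrist"); cv2.imwrite("pics/w3.png",cv2.resize(im[180:360,200:440,::-1],None,fx=3,fy=3))
im,_=ctrl.snapshot("side");cv2.imwrite("pics/s3.png",cv2.resize(im[220:330,180:340,::-1],None,fx=5,fy=5))
for i in range(4):
    s=ctrl.get_state();print(s["time"],s["eef_pos"],s["wrist_force"]);ctrl.snapshot("side")
E
```

```text
4.95 [0.6055036  0.13948974 0.08781118] [-0.65139292 -0.95830187 -0.99831852]
5.0 [0.60555279 0.13953268 0.08789478] [ 0.0280361  -0.81223917 -0.0816998 ]
5.05 [0.60559586 0.1395504  0.08794818] [-1.12321827 -0.90662271 -0.49822753]
5.1 [0.60564072 0.13954155 0.08796111] [0.44590089 0.79064626 0.01515275]
```

View pics/w3.png

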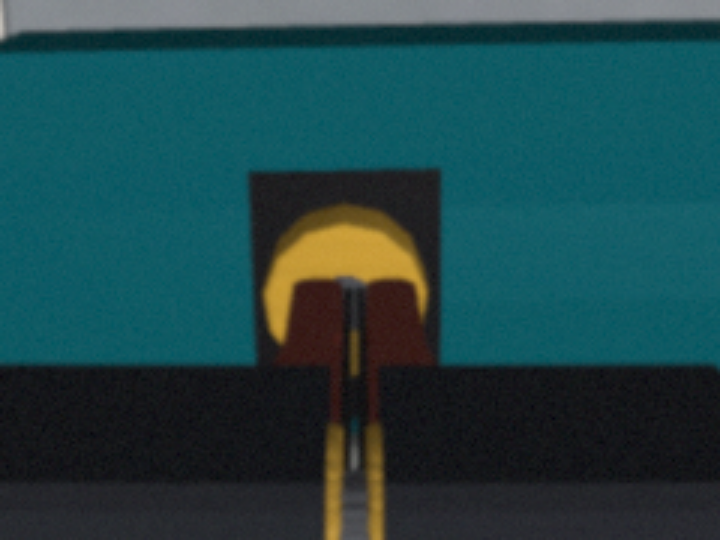

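View pics/s3.png

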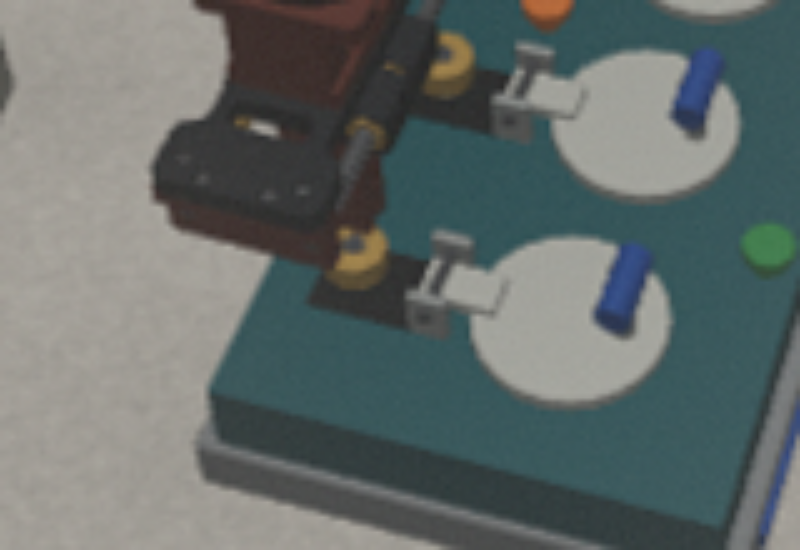

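{"method": "move_arm", "body": {
  "plan": [0,0,0.01,0,0,0,0,0,0.02,0,0,0,0,0,0.027,0,0,0]
}}

```text
time: 5.4
eef_pos: [0.6055, 0.1395, 0.0836]
tool_rot: [[0.992, -0.129, -0.0], [-0.129, -0.992, -0.0], [-0.0, 0.0, -1.0]]
wrist_force: [-0.4, 0.6, -0.5]
grip_width: 0.0001
gripper_force: 0.0
```

{"method": "move_arm", "body": {
  "plan": [0,0,0.01,0,0,0,0,0,0.02,0,0,0]
}}

```text
time: 5.57
eef_pos: [0.6056, 0.1395, 0.0807]
tool_rot: [[0.992, -0.129, -0.0], [-0.129, -0.992, -0.0], [-0.0, 0.0, -1.0]]
wrist_force: [-0.1, -0.5, -0.1]
grip_width: 0.0004
gripper_force: 0.0
```

```bash
python3 - <<'E'
from h import *
im,d=ctrl.snapshot("wrist"); C=cam("wrist");s=ctrl.get_state()
K,D,p,R=C;R=np.asarray(R).reshape(3,3)
def proj(w): return cv2.projectPoints(((np.array(w)-p)@R).reshape(1,1,3),np.zeros(3),np.zeros(3),K,D)[0].ravel()
T=np.array(s["tool_rot"]);e=np.array(s["eef_pos"])
print("tcp px",proj(e),"tip far edge",proj(e+T@[.01,0,0]), s["time"],e,s["wrist_force"])
def pc(im,d,C,m):
    r,c=np.where(m&(d>0)); u=cv2.undistortPoints(np.stack([c,r],1).astype(float)[:,None],C[0],C[1])[:,0]
    X=np.c_[u,np.ones(len(u))]*d[r,c][:,None]; return X@np.asarray(C[3]).reshape(3,3).T+C[2],r,c
for cn in("wrist","side","scene"):
    if cn!="wrist": im,d=ctrl.snapshot(cn);C=cam(cn)
    h=cv2.cvtColor(im,cv2.COLOR_RGB2HSV);m=(h[...,0]>15)&(h[...,0]<30)&(h[...,1]>130)&(h[...,2]>90)
    X,r,c=pc(im,d,C,m)
    for b,(x,y) in zip("LMR",[(.606,.138),(.592,.028),(.578,-.081)]):
        k=(np.hypot(X[:,0]-x,X[:,1]-y)<.022)&(X[:,2]<.12)
        if k.sum()>5:
            Y=X[k];print(cn,b,k.sum(),"z pct",np.percentile(Y[:,2],[10,50,75,90,97]).round(4),"top xy mean",Y[Y[:,2]>np.percentile(Y[:,2],60)].mean(0).round(4), "xr",np.percentile(Y[:,0],[2,98]).round(4),"yr",np.percentile(Y[:,1],[2,98]).round(4))
E
```

```text
tcp px [315.94401825 275.96159774] tip far edge [315.89307668 257.71074392] 5.6167 [0.60531018 0.1394466  0.08033975] [-0.43461894 -0.86922652 -1.14416091]
wrist L 1067 z pct [0.0891 0.095  0.0956 0.0963 0.1079] top xy mean [0.6128 0.1411 0.0974] xr [0.602  0.6193] yr [0.1267 0.1528]
wrist M 2016 z pct [0.094  0.0953 0.0957 0.0961 0.0965] top xy mean [0.5932 0.0316 0.0959] xr [0.5812 0.6065] yr [0.0193 0.0437]
side L 7 z pct [0.0933 0.0952 0.096  0.0971 0.0977] top xy mean [0.5998 0.1494 0.0967] xr [0.5949 0.6057] yr [0.1392 0.1541]
side M 16 z pct [0.0939 0.0953 0.0966 0.0973 0.0974] top xy mean [0.5862 0.0372 0.097 ] xr [0.5828 0.5931] yr [0.023  0.0442]
side R 26 z pct [0.0941 0.0957 0.0962 0.0972 0.0975] top xy mean [ 0.5858 -0.0753  0.0967] xr [0.5707 0.5916] yr [-0.0875 -0.0655]
scene L 43 z pct [0.0957 0.0969 0.0977 0.0988 0.1008] top xy mean [0.6103 0.1375 0.0987] xr [0.5968 0.6171] yr [0.1295 0.1496]
scene M 63 z pct [0.095  0.0969 0.0976 0.0985 0.0987] top xy mean [0.5941 0.0291 0.0981] xr [0.5819 0.6044] yr [0.0198 0.0422]
scene R 66 z pct [0.0952 0.0968 0.0976 0.0983 0.0986] top xy mean [ 0.5819 -0.077   0.0979] xr [0.5683 0.5923] yr [-0.0893 -0.0667]
```

```bash
python3 - <<'E'
from h import *
im,d=ctrl.snapshot("wrist"); C=cam("wrist");s=ctrl.get_state();e=np.array(s["eef_pos"]);T=np.array(s["tool_rot"])
for r in range(236,312,4):
    o=[]
    for c in(307,316,326):
        p,dd=ray(C,(r,c));o+=[(T.T@(p+dd*d[r,c]-e)*1000).round(1).tolist(),im[r,c].tolist()]
    print(r,o)
cv2.imwrite("pics/w4.png",cv2.resize(im[230:310,265:370,::-1],None,fx=7,fy=7,interpolation=cv2.INTER_CUBIC))
E
```

```text
236 [[18.9, -4.8, 11.7], [22, 93, 103], [19.2, 0.1, 10.1], [15, 92, 103], [19.1, 5.5, 10.5], [17, 94, 103]]
240 [[17.0, -4.8, 10.2], [27, 45, 53], [17.0, 0.1, 9.9], [29, 40, 42], [17.0, 5.5, 10.0], [28, 38, 41]]
244 [[14.7, -4.8, 10.5], [37, 33, 37], [14.7, 0.0, 10.5], [33, 31, 33], [14.8, 5.5, 10.0], [35, 36, 35]]
248 [[12.7, -4.8, 9.4], [33, 33, 33], [12.5, 0.0, 10.2], [29, 31, 33], [12.7, 5.5, 9.4], [34, 34, 39]]
252 [[10.4, -4.9, 9.5], [43, 40, 34], [14.1, 0.1, -3.9], [81, 61, 28], [10.5, 5.5, 9.3], [37, 36, 35]]
256 [[13.5, -4.3, -8.9], [92, 71, 24], [14.0, 0.1, -10.7], [102, 79, 26], [12.5, 5.1, -5.6], [106, 86, 30]]
260 [[13.2, -4.2, -14.8], [148, 116, 39], [65.5, 1.0, -188.8], [198, 155, 55], [12.9, 5.0, -13.7], [135, 106, 41]]
264 [[11.2, -4.2, -14.7], [200, 155, 53], [11.2, 0.1, -14.7], [201, 156, 55], [11.4, 4.9, -15.6], [203, 159, 59]]
268 [[9.6, -4.2, -16.0], [200, 156, 54], [9.4, 0.1, -15.6], [203, 159, 56], [9.3, 5.0, -15.1], [203, 159, 59]]
272 [[7.5, -4.2, -15.7], [150, 113, 41], [7.1, 0.1, -14.7], [199, 156, 56], [7.3, 5.0, -15.2], [173, 134, 50]]
276 [[11.0, -3.7, 
[... 249 characters left out ...]
7.7], [26, 25, 27], [10.6, 4.4, -40.7], [55, 26, 27]]
288 [[11.2, -3.3, -46.8], [57, 30, 28], [9.5, 0.3, -42.5], [28, 28, 31], [11.4, 4.3, -47.4], [58, 31, 28]]
292 [[10.7, -3.2, -50.0], [54, 25, 20], [9.5, 0.3, -46.9], [28, 29, 25], [10.9, 4.2, -50.5], [54, 24, 19]]
296 [[10.9, -3.1, -54.5], [54, 29, 26], [9.3, 0.3, -50.5], [47, 37, 20], [10.9, 4.1, -54.5], [56, 31, 28]]
300 [[11.3, -3.0, -59.3], [52, 28, 23], [9.8, 0.3, -55.8], [50, 41, 21], [10.7, 4.0, -57.9], [57, 32, 28]]
304 [[32.8, -1.3, -112.9], [27, 28, 29], [9.1, 0.3, -57.9], [47, 37, 21], [33.2, 2.8, -113.8], [33, 23, 26]]
308 [[33.6, -1.2, -116.9], [24, 25, 31], [10.0, 0.4, -63.6], [47, 37, 20], [33.2, 2.7, -116.0], [31, 25, 25]]
```

View pics/w4.png

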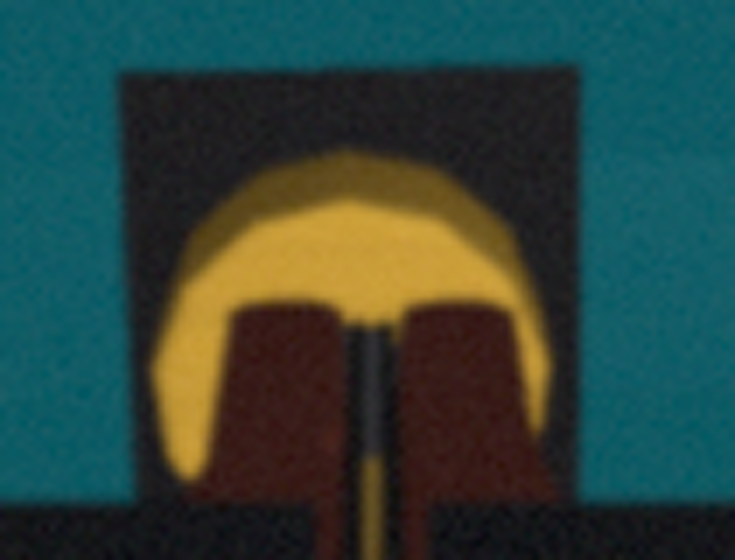

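{"method": "move_arm", "body": {
  "plan": [0,0,0.03,0,0,0,0,0,0.06,0,0,0,0,0,0.06,0,0,0]
}}

```text
time: 6.02
eef_pos: [0.6049, 0.1393, 0.0707]
tool_rot: [[0.992, -0.129, -0.002], [-0.129, -0.992, -0.0], [-0.001, 0.001, -1.0]]
wrist_force: [-0.6, 0.1, -0.5]
grip_width: 0.0006
gripper_force: 0.0
```

```bash
cat > tip.py <<'E'
from h import *
im,d=ctrl.snapshot("wrist"); C=cam("wrist");s=ctrl.get_state();e=np.array(s["eef_pos"]);T=np.array(s["tool_rot"])
print(s["time"],e.round(4),s["wrist_force"].round(1) if hasattr(s["wrist_force"],'round') else s["wrist_force"])
for r in range(252,292,4):
    o=[]
    for c in(307,326):
        p,dd=ray(C,(r,c));o+=[((p+dd*d[r,c])*1000).round(1).tolist(),im[r,c].tolist()]
    print(r,o)
E
python3 tip.py
```

```text
6.0667 [0.605  0.1394 0.0711] [ 0.3 -1.2 -0.2]
252 [[618.8, 142.1, 71.9], [31, 28, 29], [617.4, 132.4, 71.7], [29, 27, 30]]
256 [[616.6, 142.5, 71.6], [43, 40, 34], [615.1, 132.7, 71.0], [32, 28, 32]]
260 [[619.5, 141.6, 88.9], [94, 75, 29], [617.8, 132.7, 87.2], [107, 83, 35]]
264 [[619.8, 141.3, 96.0], [117, 91, 33], [617.9, 132.9, 93.6], [113, 89, 30]]
268 [[618.2, 141.5, 97.1], [204, 159, 55], [617.1, 133.0, 97.0], [209, 164, 63]]
272 [[615.8, 141.9, 95.3], [152, 115, 43], [614.4, 133.3, 94.6], [172, 132, 48]]
276 [[616.3, 141.7, 102.4], [54, 24, 25], [615.2, 133.4, 102.3], [56, 26, 25]]
280 [[616.1, 141.5, 107.2], [56, 26, 24], [615.2, 133.5, 107.7], [54, 23, 21]]
284 [[616.8, 141.3, 113.9], [56, 30, 26], [615.1, 133.6, 112.2], [54, 25, 21]]
288 [[616.4, 141.2, 117.5], [59, 32, 27], [615.4, 133.7, 117.4], [57, 29, 24]]
```

{"method": "move_arm", "body": {
  "plan": [0,0,0.02,0,0,0,0,0,0.027,0,0,0,0,0,0.027,0,0,0]
}}

```text
time: 6.32
eef_pos: [0.6057, 0.1396, 0.0677]
tool_rot: [[0.992, -0.129, 0.0], [-0.129, -0.992, 0.0], [0.0, -0.0, -1.0]]
wrist_force: [0.6, -0.1, -0.1]
grip_width: 0.0005
gripper_force: 0.0
```

{"method": "move_arm", "body": {
  "plan": [0,0,0.007,0,0,0,0,0,0.013,0,0,0,0,0,0.013,0,0,0]
}}

```text
time: 6.57
eef_pos: [0.6056, 0.1396, 0.0659]
tool_rot: [[0.992, -0.129, 0.0], [-0.129, -0.992, 0.0], [0.0, -0.0, -1.0]]
wrist_force: [0.4, 0.1, 0.4]
grip_width: 0.0004
gripper_force: 0.2
```

{"method": "move_arm", "body": {
  "plan": [0,0,0.007,0,0,0,0,0,0.013,0,0,0,0,0,0.013,0,0,0]
}}

```text
time: 6.82
eef_pos: [0.6057, 0.1396, 0.0638]
tool_rot: [[0.992, -0.129, 0.0], [-0.129, -0.992, 0.0], [0.0, -0.0, -1.0]]
wrist_force: [-0.4, 0.1, 0.7]
grip_width: 0.0003
gripper_force: 0.3
```

{"method": "move_arm", "body": {
  "plan": [0,0,0.007,0,0,0,0,0,0.013,0,0,0,0,0,0.013,0,0,0]
}}

```text
time: 7.07
eef_pos: [0.6056, 0.1396, 0.0618]
tool_rot: [[0.992, -0.129, 0.0], [-0.129, -0.992, 0.0], [0.0, -0.0, -1.0]]
wrist_force: [0.5, 0.5, -0.2]
grip_width: 0.0002
gripper_force: 0.2
```

```bash
python3 tip.py
```

```text
7.1167 [0.6055 0.1395 0.0618] [0.  0.2 0.7]
252 [[621.5, 141.8, 70.8], [34, 34, 35], [620.0, 132.5, 69.5], [30, 31, 33]]
256 [[619.4, 142.1, 70.4], [23, 25, 32], [618.3, 132.8, 70.7], [31, 27, 29]]
260 [[619.2, 142.0, 76.7], [81, 64, 31], [616.2, 133.0, 70.5], [71, 58, 35]]
264 [[619.2, 141.8, 83.2], [97, 76, 25], [617.6, 133.1, 81.7], [110, 84, 30]]
268 [[618.7, 141.7, 87.8], [178, 140, 55], [617.5, 133.2, 87.3], [155, 120, 42]]
272 [[616.7, 142.0, 87.3], [154, 116, 45], [616.1, 133.4, 88.8], [179, 138, 53]]
276 [[616.7, 141.9, 92.9], [56, 28, 20], [615.8, 133.6, 93.4], [59, 29, 25]]
280 [[617.3, 141.6, 99.7], [57, 31, 26], [615.6, 133.7, 98.0], [55, 28, 23]]
284 [[617.0, 141.5, 103.8], [54, 25, 19], [616.3, 133.8, 104.7], [55, 29, 25]]
288 [[617.1, 141.4, 108.7], [56, 26, 22], [615.8, 133.9, 108.0], [53, 21, 19]]
```

{"method": "move_arm", "body": {
  "plan": [0,0,0.01,0,0,0,0,0,0.02,0,0,0,0,0,0.02,0,0,0]
}}

```text
time: 7.37
eef_pos: [0.6056, 0.1395, 0.0592]
tool_rot: [[0.992, -0.13, -0.0], [-0.13, -0.992, -0.0], [0.0, 0.0, -1.0]]
wrist_force: [-0.9, -0.0, 3.1]
grip_width: 0.0002
gripper_force: 1.8
```

{"method": "move_arm", "body": {
  "plan": [0,0,0.007,0,0,0,0,0,0.013,0,0,0,0,0,0.013,0,0,0]
}}

```text
time: 7.62
eef_pos: [0.6057, 0.1396, 0.0589]
tool_rot: [[0.992, -0.13, 0.001], [-0.13, -0.992, -0.0], [0.001, 0.0, -1.0]]
wrist_force: [-5.7, -1.9, 16.6]
grip_width: 0.0005
gripper_force: 8.2
```

{"method": "move_arm", "body": {
  "plan": [0,0,-0.2,0,0,0,0.01,0.743,-0.2,0,0,0,0.01,0.743,-0.2,0,0,0,0.01,0.743,-0.2,0,0,0,0.01,0.743,-0.2,0,0,0,0.01,0.743,-0.1,0,0,0,0.01,0.743,-0.073,0,0,0,0.01,0.743,-0.073,0,0,0]
}}

```text
time: 8.28
eef_pos: [0.5927, 0.0272, 0.0688]
tool_rot: [[0.991, -0.13, -0.0], [-0.13, -0.991, -0.002], [-0.0, 0.002, -1.0]]
wrist_force: [-1.9, -4.8, 9.5]
grip_width: 0.0005
gripper_force: 4.8
```

{"method": "move_arm", "body": {
  "plan": [0,0,0.01,0,0,0,0,0,0.02,0,0,0,0,0,0.02,0,0,0]
}}

```text
time: 8.53
eef_pos: [0.5929, 0.0272, 0.0683]
tool_rot: [[0.991, -0.131, 0.0], [-0.131, -0.991, -0.003], [0.001, 0.003, -1.0]]
wrist_force: [-9.8, -6.6, 30.8]
grip_width: 0.0002
gripper_force: 15.3
```

{"method": "move_arm", "body": {
  "plan": [0,0,-0.2,0,0,0,0.005,0.736,-0.2,0,0,0,0.005,0.736,-0.2,0,0,0,0.005,0.736,-0.2,0,0,0,0.005,0.736,-0.2,0,0,0,0.005,0.736,-0.05,0,0,0,0.005,0.736,-0.013,0,0,0,0.005,0.736,-0.013,0,0,0,0.005,0.736,-0.013,0,0,0]
}}

```text
time: 9.28
eef_pos: [0.5797, -0.0816, 0.0686]
tool_rot: [[0.992, -0.13, 0.001], [-0.13, -0.992, -0.002], [0.001, 0.002, -1.0]]
wrist_force: [-4.9, -4.2, 16.3]
grip_width: 0.001
gripper_force: 8.1
```

{"method": "move_arm", "body": {
  "plan": [0,0,-0.3,0,0,0,0,0,-0.6,0,0,0,-0.585,-0.875,-0.95,0,0,0,-0.585,-0.875,-0.95,0,0,0,-0.585,-0.875,-0.95,0,0,0,-0.585,-0.875,-0.95,0,0,0,-0.585,-0.875,-0.95,0,0,0,-0.585,-0.875,-0.95,0,0,0,-0.585,-0.875,-0.95,0,0,0],
  "gripper": 62
}}

```text
time: 10.03
eef_pos: [0.5087, 0.061, 0.209]
tool_rot: [[0.992, -0.128, -0.001], [-0.128, -0.992, -0.001], [-0.001, 0.001, -1.0]]
wrist_force: [0.3, -0.2, -0.1]
grip_width: 0.0566
gripper_force: 0.0
```

```bash
cat > grip.py <<'E'
from h import *
import sys
im,d=ctrl.snapshot("wrist"); C=cam("wrist");s=ctrl.get_state();e=np.array(s["eef_pos"]);T=np.array(s["tool_rot"])
cv2.imwrite(f"pics/{sys.argv[1]}.png",im[:,:,::-1]);print(s["time"],e.round(4),s["wrist_force"]);print(T.round(3))
for n in("grip_left","hinge_left","bolttop_left","bolttop_middle","bolttop_right"):
    for x in ctrl.tip_of("wrist",n)[:2]: print(n,np.round(x["centre"]),round(x["p"],2),atz(C,x["centre"],.086 if n=="bolttop_left" else LZ[n[0]]).round(4))
h=cv2.cvtColor(im,cv2.COLOR_RGB2HSV);m=(h[...,0]>105)&(h[...,0]<130)&(h[...,1]>130)&(h[...,2]>60)&(d>0)
r,c=np.where(m);u=cv2.undistortPoints(np.stack([c,r],1).astype(float)[:,None],C[0],C[1])[:,0]
X=(np.c_[u,np.ones(len(u))]*d[r,c][:,None])@np.asarray(C[3]).reshape(3,3).T+C[2]
t=-.125;R=np.array([[np.cos(t),-np.sin(t)],[np.sin(t),np.cos(t)]])
for n,(x,y) in {"L":(.488,.153),"M":(.475,.043)}.items():
    k=(np.hypot(X[:,0]-x,X[:,1]-y)<.035)&(X[:,2]>.1)
    if k.sum()>20:
        Y=X[k];l=Y[:,:2]@R;lo,hi=np.percentile(l,[2,98],0);print(n,k.sum(),"z",np.percentile(Y[:,2],[5,50,95]).round(4),"centre",(R@((lo+hi)/2)).round(4),"size",(hi-lo).round(4),"px",r[k].mean(),c[k].mean())
E
python3 grip.py w5
```

```text
10.0833 [0.5089 0.0599 0.2086] [-0.02176593 -0.49407372 -0.13856621]
[[ 0.992 -0.13  -0.001]
 [-0.13  -0.992 -0.001]
 [-0.001  0.001 -1.   ]]
grip_left [278. 202.] 0.89 [0.4862 0.1547 0.114 ]
hinge_left [170. 207.] 0.61 [0.568  0.1413 0.088 ]
bolttop_left [120. 205.] 0.84 [0.6066 0.1362 0.086 ]
bolttop_middle [119. 343.] 0.58 [0.5922 0.0286 0.096 ]
bolttop_right [117. 484.] 0.8 [ 0.5805 -0.0799  0.096 ]
bolttop_right [272. 480.] 0.17 [ 0.4546 -0.0721  0.096 ]
L 839 z [0.1141 0.12   0.1218] centre [0.49   0.1512] size [0.0125 0.0335] px 274.42312276519664 204.11323003575686
M 821 z [0.1152 0.1202 0.1219] centre [0.477 0.043] size [0.0131 0.0332] px 272.75761266747867 343.54689403166867
```

View pics/w5.png

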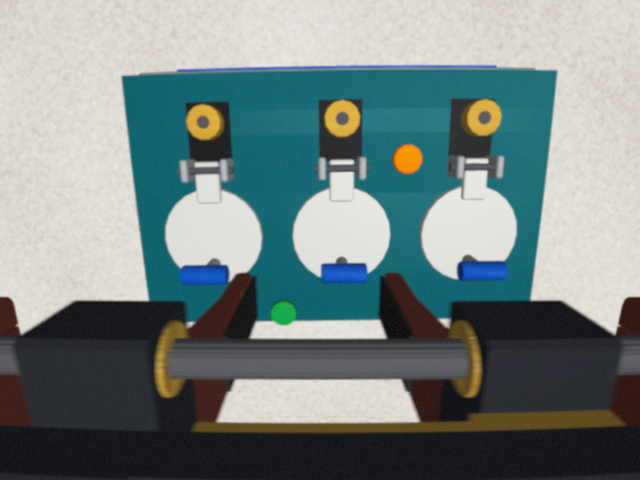

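{"method": "move_arm", "body": {
  "plan": [-0.212,-0.594,0.2,0,0,0,-0.212,-0.594,0.2,0,0,0,-0.212,-0.594,0.4,0,0,0,-0.212,-0.594,0.597,0,0,0,-0.212,-0.594,0.597,0,0,0,-0.212,-0.594,0.597,0,0,0,-0.212,-0.594,0.597,0,0,0]
}}

```text
time: 10.92
eef_pos: [0.4902, 0.1525, 0.121]
tool_rot: [[0.991, -0.131, 0.001], [-0.131, -0.991, 0.0], [0.001, -0.0, -1.0]]
wrist_force: [-0.0, 0.7, -0.1]
grip_width: 0.062
gripper_force: 0.0
```

```bash
python3 grip.py w6; python3 - <<'E'
from h import *
d=ctrl.snapshot("wrist")[1];C=cam("wrist");s=ctrl.get_state();e=np.array(s["eef_pos"]);T=np.array(s["tool_rot"])
im=ctrl.snapshot("wrist")[0]
for c in(245,400,392,250):
  for r in range(262,300,6):
    p,dd=ray(C,(r,c));print(c,r,(T.T@(p+dd*d[r,c]-e)*1000).round(1).tolist(),im[r,c].tolist())
E
```

```text
10.9667 [0.4906 0.1527 0.1215] [0.48778324 0.11000763 0.81609709]
[[ 0.991 -0.131  0.002]
 [-0.131 -0.991  0.001]
 [ 0.002 -0.001 -1.   ]]
grip_left [277. 313.] 0.65 [0.4874 0.1545 0.114 ]
hinge_left [124. 313.] 0.8 [0.569  0.1438 0.088 ]
bolttop_left [ 54. 315.] 0.92 [0.606  0.1376 0.086 ]
bolttop_middle [ 50. 520.] 0.79 [0.5923 0.0295 0.096 ]
L 1781 z [0.1161 0.1209 0.1226] centre [0.49   0.1535] size [0.0134 0.0333] px 274.8399775407075 314.6939921392476
M 1879 z [0.1148 0.1206 0.1224] centre [0.4774 0.0452] size [0.0133 0.0345] px 270.8089409260245 515.418307610431
245 262 [-8.2, -47.5, 51.9] [15, 91, 99]
245 268 [-12.4, -47.7, 51.9] [12, 89, 97]
245 274 [-16.2, -47.6, 50.6] [31, 80, 88]
245 280 [9.4, -30.9, -32.5] [25, 17, 23]
245 286 [8.0, -30.3, -36.2] [17, 15, 23]
245 292 [5.7, -30.2, -37.3] [20, 20, 22]
245 298 [65.5, 1.0, -188.8] [19, 14, 16]
400 262 [-8.1, 55.5, 51.0] [22, 96, 105]
400 268 [-12.4, 55.8, 51.3] [12, 87, 97]
400 274 [11.0, 37.5, -29.5] [59, 34, 31]
400 280 [11.2, 35.8, -37.7] [54, 27, 23]
400 286 [11.1, 34.3, -44.6] [55, 26, 21]
400 292 [10.2, 33.4, -48.9] [47, 25, 20]
400 298 [9.5, 32.5, -53.5] [21, 22, 20]
392 262 [-8.0, 50.1, 50.8] [17, 94, 103]
392 268 [-12.1, 50.3, 50.7] [21, 95, 103]
392 274 [11.1, 33.9, -29.6] [47, 45, 50]
392 280 [9.5, 33.3, -33.1] [36, 20, 24]
392 286 [9.3, 32.0, -39.9] [15, 15, 19]
392 292 [6.9, 32.0, -40.6] [10, 14, 15]
392 298 [4.4, 32.1, -41.0] [14, 13, 16]
250 262 [-8.0, -44.0, 51.2] [13, 90, 100]
250 268 [-12.3, -44.3, 51.7] [3, 87, 97]
250 274 [-16.5, -44.4, 51.5] [15, 91, 99]
250 280 [-20.7, -44.6, 51.5] [18, 77, 87]
250 286 [-24.9, -44.8, 51.3] [9, 70, 78]
250 292 [-29.0, -44.9, 50.5] [15, 68, 76]
250 298 [-33.2, -45.0, 50.3] [21, 60, 65]
```

View pics/w6.png

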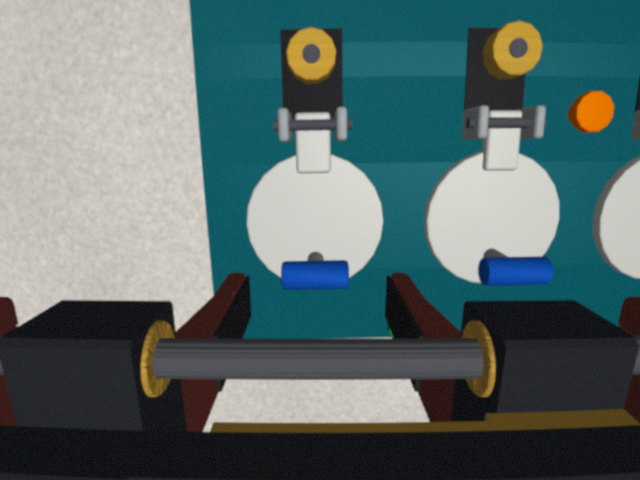

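{"method": "move_arm", "body": {
  "plan": [-0.007,0,0.2,0,0,0,-0.007,0,0.333,0,0,0,-0.007,0,0.333,0,0,0,-0.007,0,0.333,0,0,0]
}}

```text
time: 11.65
eef_pos: [0.4874, 0.1532, 0.0696]
tool_rot: [[0.992, -0.129, -0.002], [-0.129, -0.992, -0.001], [-0.002, 0.001, -1.0]]
wrist_force: [-0.5, -0.1, 0.7]
grip_width: 0.0621
gripper_force: 0.0
```

{"method": "move_arm", "body": {
  "plan": [0,0,0,0,0,0,0,0,0,0,0,0,0,0,0,0,0,0,0,0,0,0,0,0,0,0,0,0,0,0,0,0,0,0,0,0,0,0,0,0,0,0],
  "gripper": 20
}}

```text
time: 12.23
eef_pos: [0.4887, 0.1543, 0.0707]
tool_rot: [[0.992, -0.129, 0.002], [-0.129, -0.992, 0.001], [0.001, -0.001, -1.0]]
wrist_force: [0.3, 2.6, 6.2]
grip_width: 0.0355
gripper_force: 30.0
```

{"method": "move_arm", "body": {
  "plan": [0.012,-0.037,0,0,0,0,0.029,-0.037,-0.073,0,0,0,0.029,-0.0,-0.073,0,0,0,0.069,0,-0.14,0,0,0,0.069,0,-0.14,0,0,0,0.117,0,-0.202,0,0,0,0.117,0,-0.202,0,0,0]
}}

```text
time: 12.82
eef_pos: [0.5054, 0.1523, 0.1006]
tool_rot: [[0.992, -0.129, -0.0], [-0.129, -0.992, 0.001], [-0.0, -0.001, -1.0]]
wrist_force: [-1.7, 5.5, -0.8]
grip_width: 0.0355
gripper_force: 30.0
```

{"method": "move_arm", "body": {
  "plan": [0.056,0,-0.054,0,0,0,0.056,0,-0.054,0,0,0,0.119,0,-0.1,0,0,0,0.119,0,-0.1,0,0,0,0.189,0,-0.137,0,0,0,0.189,0,-0.137,0,0,0,0.243,0,-0.158,0,0,0,0.243,0,-0.158,0,0,0,0.243,0,-0.158,0,0,0,0.243,0,-0.158,0,0,0,0.243,0,-0.158,0,0,0,0.243,0,-0.158,0,0,0]
}}

```text
time: 13.82
eef_pos: [0.5406, 0.1483, 0.1235]
tool_rot: [[0.992, -0.128, -0.001], [-0.128, -0.992, 0.002], [-0.001, -0.002, -1.0]]
wrist_force: [-2.1, 5.8, 1.0]
grip_width: 0.0361
gripper_force: 30.0
```

```bash
python3 - <<'E'
from h import *
im,_=ctrl.snapshot("side");cv2.imwrite("pics/s7.png",cv2.resize(im[160:360,140:420,::-1],None,fx=2.8,fy=2.8))
s=ctrl.get_state();print(s["time"],s["eef_pos"],s["wrist_force"],s["gripper_force"])
E
```

```text
13.8667 [0.54055071 0.14828301 0.12348141] [-1.63974072  6.01757159  1.24821922] 29.99088853597641
```

View pics/s7.png

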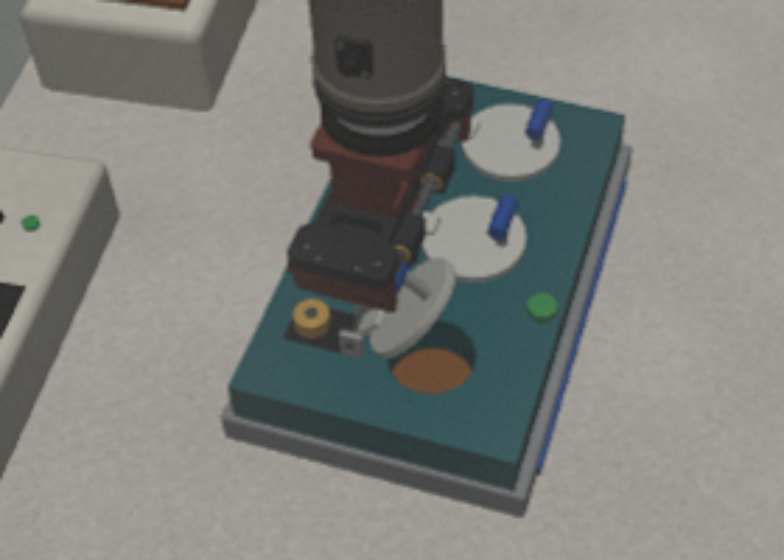

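The picture shows the left cover standing open at roughly 50°, disc around (413,308), and held at its blue handle by the fingers. The other two covers are shut, and the green stopper at (542,306) hasn't moved. I'm handing it in.

```bash
python3 -c "
from station import ctrl
print(ctrl.finish_job())"
```

```text
the job is handed in; nothing more can be done
None
```

The left bolt was the loose one: I pushed it fully down, the middle and right bolts tapped tight, and I handed the job in at about 13.9 s with the left cover held still at roughly 50 degrees by its handle and the other two shut; the hand-in returned no verdict.

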